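Peel the top tray off a stuck stack and present its label to the bench scanner

TASK

The nested trays have stuck together: push the whole stack home and square against both fences of the steel corner stop, so that it cannot run away. Then pinch only the top tray by its rim at the blue-marked corner and peel it off, tipping that corner well up before the far corner leaves the nest, and leaving the trays below lying in place against the fences. Hold it up, level and still, with the yellow code label on its end wall squarely in front of the bench scanner's glass and about 80 mm from it, and finish while holding it there; do not touch the scanner, and leave the bottle, the white vessel and the tip box alone.

Things in the scene. Friction and masses are not known exactly. Their poses are not given: they have to be found in the camera images.
- corner_stop: Dark plate 240 x 186 x 5 mm fixed on the bench, with two upright steel fences, tops 65 mm above the bench. Origin under the plate's centre, x and y along its edges. Stop faces: x = +105 mm (from y = -34 to 86) and y = +78 mm (from x = -67 to 113); the -x and -y sides are open. A tray home against both, its x along the plate's x, has its origin at x = 20.0, y = 20.5 mm in this frame.
- tray_stack: The three lower trays, jammed fast together as one, 0.36 kg, loose on the plate; origin at the underside's centre, 5 mm above the bench. Every tray is green, 170 (x) x 115 (y) mm over the rim, 36 mm tall. Rim: an upright band 8 mm wide, 12 mm tall. Nested trays stand 14 mm higher each, rims flush above one another: bands at z = 24-36, 38-50, 52-64 mm, top tray 66-78.
- tray_top: Top tray, 0.1 kg, origin under its centre, 47 mm above the bench while nested, rim top at 83 mm, 2 mm of air below the rim. Three sprung snaps in the rim below hold it at x, y = (-45, 49), (45, -49), (45, 49) mm, none at the blue corner (-x, -y); each holds 1 to 2 N over 6 mm of lift. Lifted level it can drag the stack up; tipped slowly 16 degrees over the far corner (+x, +y) it comes off.
- grip_rim (a point): Middle of the blue 40 mm insert on top of the top tray's rim: tray frame x = -57, y = -53.5, z = 36 mm (long -y side, near the -x end). The rim here is 8 mm wide across y; pinch it with one finger inside the tray, one outside. A shelf inside, 10 mm below the rim's top, lets a finger go at most 9 mm down.
- lift_corner (a point): Outer corner of the top tray's rim at the blue insert, at the rim's top: tray frame x = -85, y = -57.5, z = 36 mm.
- far_corner (a point): The corner diagonally across from the blue one, at the rim's top: tray frame x = +85, y = +57.5, z = 36 mm.
- label (a point): Middle of the yellow code label (46 x 18 mm, black bars) on the outside of the top tray's +x end wall: tray frame x = 70, y = 0, z = 12 mm. It faces the tray's +x and 20 degrees downward (hidden while nested). Axes as the tray's.
- scanner: Presentation code scanner fixed on the bench: black foot 104 mm across, a stem, and a light grey head 78 mm wide, up to 180 mm above the bench. Its dark red glass looks along the scanner's -x and 20 degrees upward. Origin under the foot, z up.
- glass (a point): Middle of the scanner's glass: scanner frame x = -32, y = 0, z = 140 mm. Axes as the scanner's.
- scan_spot (a point): Where a label is read: the point 80 mm straight out from the glass, scanner frame x = -107, y = 0, z = 167 mm. A tray held level with its x axis along the scanner's x axis and its label here faces the glass squarely. Axes as the scanner's.
- reagent_bottle: Bystander: amber bottle, 68 mm across, 150 mm tall, standing. Origin under its centre.
- digestion_vessel: Bystander: white plastic vessel with a cap, 54 mm across, 108 mm tall, standing. Origin under its centre.
- tip_box: Bystander: blue box with a white lid, 87 x 124 mm, 58 mm tall. Origin under its centre.
Things that resemble listed ones, but are neither listed nor needed, are in the scene too. Leave any orange look-alike of the tray_stack alone.

How it is judged:
By the outcome, as a careful person would: the job done as asked, in the order asked, and still so for the second after the job is handed in, while the arm keeps its last pose, push and grip.
It also fails if it takes over 72 s, if anything falls off the work surface, if the arm or the gripper's body presses on something with over 40 N, if the wrist force passes 120 N, or if a joint passes its speed limit or range.

ROBOT

A 6-joint arm with a two-finger parallel gripper is mounted at the origin on the work surface. World frame = base frame: x ahead of the robot, y to its left, z up, the work surface at z = 0. Lengths are in mm, angles in rad, forces in N, time in s.
With the tool pointing down it reaches from about 350 to 775 mm from the base axis. Payload 7.3 kg.
Tool frame: the origin (TCP) lies at the very end of the fingers, on their centre line; the grasp point (between the pads) lies 19 mm behind it; z points along the fingers, y is the line along which they close (so a half turn about z gives the same grasp; the last joint's range is limited). The gripper opens to 92 mm and grips with 3 to 60 N. Pads are 19 mm wide; open, the fingers measure 130 mm over their backs; the gripper's body (75 mm by 190 mm) begins 47 mm behind the grasp point.
Start: joints at [1.066, 0.342, 1.524, -0, 1.275, -0.146], TCP at [184.341, 491.593, 226.741] pointing down, gripper open.
Joint ranges: [-2.53, 2.53], [-0.77, 2.02], [0.04, 2.7], [-1, 4.14], [0.28, 2.66], [-3.11, 3.11]. Speed limits (rad/s): [2.57, 2.57, 3.14, 3.14, 3.14, 3.14].

INTERFACE

Orientations are given as [roll, pitch, yaw] about the fixed x, y, z axes, in that order (R = Rz(yaw) Ry(pitch) Rx(roll)).
In Python, from plant import get_obs, vision, workorder gives the robot as it stands.
- The arm moves only by the shell command python3 -m pendant 'ROWS' [OPENING]. ROWS is a JSON object of lists of equal length, an entry for each row: "dp": the shift along the tool's x, y, z in m, a list of three; "rotation": the turn, a rotation vector about the tool's x, y, z in rad, a list of three. A call has 1 to 8 rows; each row is the pose to reach, as a shift and turn from the pose commanded when the call began, along the tool's axes at that moment; what a row does not reach only later rows make up. A row lasts 1/8 s, in which the tool goes at most 62.5 mm and 10.7 degrees, less where a joint would pass 70% of its speed; a pose out of reach is approached as far as the arm can. A call with a gripper value outside its range is refused whole. OPENING is the finger opening in m, from 0 to 0.0918, set as the call begins (- or left out, the last holds). The fingers move at their own pace and stop on an object; the grip force is fixed at half the most. Time passes only in rows, so rows that repeat a pose let the fingers close. It gives the time, the measured TCP pose, the force, the opening and the grip force at its end, in the units of the state.
- get_obs(): the state, without advancing time (a new reading comes with each control period).
- vision.capture(name): name is "side" or "top" or "wrist"; returns a dict with "pixels" (384x512x3 uint8, red, green, blue), "vfov" (degrees; the focal length in pixels is half the picture's height over the tangent of half this angle, whatever the lens; pixels are square), "cx", "cy" (the principal point, pixels), "pose" (4x4, takes a point from camera to world coordinates); the wrist camera has in their place "T_tool_cam" (4x4, takes a point from camera to tool coordinates, whose origin is the TCP and whose axes are the flange's). Camera axes: x right, y up, looking along -z (the intrinsics and any distortion apply to the point x, -y, -z); pixel columns grow to the right and rows downward; lengths in mm; the calibration is good to about 2 mm. A picture is of the moment at which its call begins: read the wrist's pose just before it. There is no depth.
- workorder.close_job(): hands the job in; it is judged then, once.
The state is a dict: "time": time; "joint_positions": joint angles; "dq": joint speeds; "tau": joint torques, N m; "tool_pos": TCP position; "tcp_rot": TCP orientation; "contact_force": force on the tool from outside, world axes, zero at the start; "moment": the same for the moment, N m; "grip_width": finger opening in mm; "finger_force": force on a finger pad.
Only numpy, scipy, OpenCV 4.12 (cv2) and the standard library are available. Lean on these libraries where they do the work, as an engineer would, in place of code of your own. Each camera call takes 0.05 s, during which the arm holds its last target. There are 200 camera calls.

## Working session

There is one attempt and no reset: what is moved stays moved. The work goes in short steps, Python scripts to look and compute and a shell command to move; the robot and the scene stay as the last step left them, time stands still between calls to the robot, and variables do not carry over. Pictures are saved under pics/ and viewed, at most 10 in all, crops included, and the job is handed in when it is done.

```bash
mkdir -p pics; ls
python3 - <<'E'
from plant import get_obs, vision
import cv2,numpy as np
o=get_obs();print(o)
for n in("side","top"):
    c=vision.capture(n);cv2.imwrite(f"pics/{n}0.png",cv2.cvtColor(c["pixels"],cv2.COLOR_RGB2BGR))
    print(n,{k:v for k,v in c.items() if k!="pixels"})
    np.save(f"{n}0.npy",c,allow_pickle=True)
E
```

```text
pics
{'time': 0.0, 'joint_positions': array([ 1.06600532e+00,  3.42696848e-01,  1.52505643e+00,  8.91070022e-06,
        1.27538602e+00, -1.46010059e-01]), 'dq': array([ 0.00050842, -0.00056547, -0.00032217, -0.00085327,  0.00081858,
        0.00148219]), 'tau': array([ 2.35658053e-04, -4.31244636e+01, -2.44223374e+01,  7.19522615e-02,
        5.58570900e-02, -1.06015680e-04]), 'tool_pos': array([184.12023493, 491.20473315, 226.04463718]), 'tcp_rot': array([-3.14006370e+00, -2.33454480e-04,  2.78280893e+00]), 'contact_force': array([-0.00232821, -0.54418456,  0.02327797]), 'moment': array([-0.05501946,  0.01091695, -0.01614687]), 'finger_force': 0.0, 'grip_width': 91.87622794672018}
side {'vfov': 48.421279555181, 'cx': 248.70686108670418, 'cy': 184.81732672748953, 'pose': array([[ 9.72920426e-01,  1.23500183e-01, -1.95380527e-01,
         3.74260670e+02],
       [-2.30987139e-01,  4.88726401e-01, -8.41303421e-01,
        -9.61655069e+02],
       [-8.41350486e-03,  8.63651671e-01,  5.04018852e-01,
         6.86099143e+02],
       [ 0.00000000e+00,  0.00000000e+00,  0.00000000e+00,
         1.00000000e+00]])}
top {'vfov': 43.783738817389754, 'cx': 255.8122675342846, 'cy': 187.53598119881508, 'pose': array([[ 2.20874404e-02,  9.98719410e-01, -4.55157749e-02,
         5.01539758e+02],
       [-9.99751108e-01,  2.19213793e-02, -4.14440920e-03,
        -1.44441614e+01],
       [-3.14133335e-03,  4.55959857e-02,  9.98955023e-01,
         1.56135152e+03],
       [ 0.00000000e+00,  0.00000000e+00,  0.00000000e+00,
         1.00000000e+00]])}
```

View pics/side0.png

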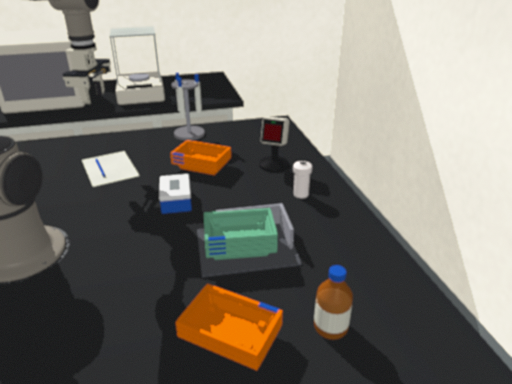

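View pics/top0.png

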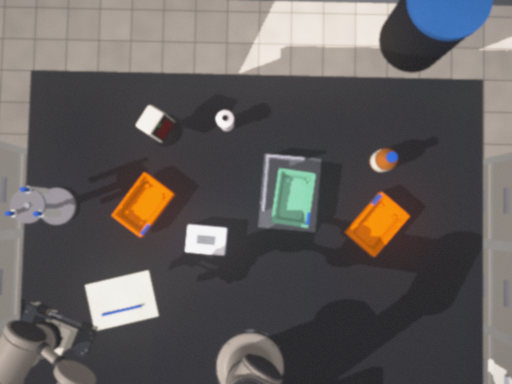

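The side view shows the green stack near (240,235) on the dark plate, with the fences behind it and to its right. The scanner is at (273,140), the vessel at (302,180), the tip box at (175,193), the bottle at (333,305), and there are two orange decoys. In the top view the stack is at (295,195) with its blue corner at about (308,218). The fences run along row 157 and column 264, and the scanner is at (157,124). I'll get rough positions next, then view from the wrist.

```bash
cat > h.py <<'E'
import numpy as np,cv2
from scipy.spatial.transform import Rotation as R
from scipy.optimize import least_squares
def f(c): return c["pixels"].shape[0]/2/np.tan(np.radians(c["vfov"])/2)
def Tool(o):
    T=np.eye(4);T[:3,:3]=R.from_euler("xyz",o["tcp_rot"]).as_matrix();T[:3,3]=o["tool_pos"];return T
def pose(c): return c["pose"] if "pose" in c else c["Tt"]@c["T_tool_cam"]
def ray(c,uv):
    P=pose(c);d=np.array([(uv[0]-c["cx"])/f(c),-(uv[1]-c["cy"])/f(c),-1]);return P[:3,3],P[:3,:3]@d
def onz(c,uv,z):
    p,d=ray(c,uv);return p+d*(z-p[2])/d[2]
def proj(c,X):
    P=pose(c);q=(np.atleast_2d(X)-P[:3,3])@P[:3,:3]
    return np.c_[c["cx"]+f(c)*q[:,0]/-q[:,2],c["cy"]-f(c)*q[:,1]/-q[:,2]]
def tri(obs):
    A=np.zeros((3,3));b=np.zeros(3)
    for c,uv in obs:
        p,d=ray(c,uv);d=d/np.linalg.norm(d);M=np.eye(3)-np.outer(d,d);A+=M;b+=M@p
    X=np.linalg.solve(A,b);return X,[np.round(proj(c,X)[0]-uv,1) for c,uv in obs]
def snap(n,tag):
    from plant import get_obs,vision
    o=get_obs();c=vision.capture(n)
    if n=="wrist": c["Tt"]=Tool(o)
    c["obs"]=o
    np.save(f"{n}{tag}.npy",c,allow_pickle=True);return c
def load(s): return np.load(s+".npy",allow_pickle=True).item()
def save(c,name,box=None,s=1):
    im=cv2.cvtColor(c["pixels"],cv2.COLOR_RGB2BGR)
    if box: im=im[box[1]:box[3],box[0]:box[2]]
    cv2.imwrite(f"pics/{name}.png",cv2.resize(im,None,fx=s,fy=s,interpolation=cv2.INTER_CUBIC))
def toolmove(target,rpy,o=None):
    """shift/rotvec in tool axes from current pose to target (mm, rad)"""
    from plant import get_obs
    T=Tool(o or get_obs());Rt=R.from_euler("xyz",rpy)
    return np.round((np.array(target)-T[:3,3])@T[:3,:3]/1000,4),np.round((R.from_matrix(T[:3,:3].T)*Rt).as_rotvec(),4)
E
python3 - <<'E'
from h import *
from plant import vision
np.set_printoptions(suppress=True,precision=3)
t=load("top0");s=load("side0")
w=snap("wrist","0");print(w["T_tool_cam"],w["vfov"],w["cx"],w["cy"],w.keys())
for n,a,b in [("blue corner",(308,218),(218,245)),("scanner head",(163,128),(274,131)),("bottle top",(391,157),(338,272)),("vessel top",(225,117),(302,164))]:
    print(n,tri([(t,a),(s,b)]))
for n,uv,z in [("plate TL",(264,155),65),("plate BR",(318,232),5),("plate TR",(321,158),5),("plate BL",(259,227),5),("tipbox",(206,240),58),("orangeR",(377,224),40),("orangeL",(143,204),40)]:print(n,onz(t,uv,z))
E
```

```text
[[   0.       0.963    0.271   73.857]
 [   1.      -0.       0.001    0.052]
 [   0.001    0.271   -0.963 -158.523]
 [   0.       0.       0.       1.   ]] 68.1987310847202 248.27797611900814 190.46195391428415 dict_keys(['pixels', 'vfov', 'cx', 'cy', 'T_tool_cam', 'Tt', 'obs'])
blue corner (array([ 480.017, -173.951,   62.239]), [array([ 0.1, -0.6]), array([-0.9,  0.1])])
scanner head (array([743.185, 273.297, 136.574]), [array([ 0.3, -1.3]), array([-1.2,  0.1])])
bottle top (array([ 668.593, -409.872,  143.465]), [array([ 0.3, -0.9]), array([-1.5,  0.1])])
vessel top (array([781.973,  91.471, 103.115]), [array([-0.1,  0.4]), array([ 0.4, -0. ])])
plate TL [672.677 -31.715  65.   ]
plate BR [ 432.456 -212.964    5.   ]
plate TR [ 673.743 -218.867    5.   ]
plate BL [444.385 -21.174   5.   ]
tipbox [402.008 144.278  58.   ]
orangeR [ 463.478 -395.22    40.   ]
orangeL [510.499 349.896  40.   ]
```

```bash
python3 -m pendant '{"dp":[[-0.376,0.012,-0.073],[-0.376,0.012,-0.073],[-0.376,0.012,-0.073],[-0.376,0.012,-0.073],[-0.376,0.012,-0.073],[-0.376,0.012,-0.073],[-0.376,0.012,-0.073],[-0.376,0.012,-0.073]],"rotation":[[0,0,0],[0,0,0],[0,0,0],[0,0,0],[0,0,0],[0,0,0],[0,0,0],[0,0,0]]}'
python3 - <<'E'
from h import *
snap("wrist","1")
print(toolmove([560,250,300],[np.pi,0,2.7828]))
E
```

```text
time: 1.15
tool_pos: [540.5, 370.6, 298.8]
tcp_rot: [-3.141, -0.001, 2.782]
contact_force: [0.3, 0.3, -0.8]
grip_width: 91.8
finger_force: 0.0
(array([-0.0616, -0.1063, -0.0009]), array([-0.0007, -0.0015,  0.0004]))
```

```bash
python3 -m pendant '{"dp":[[-0.062,-0.106,0],[-0.062,-0.106,0],[-0.062,-0.106,0]],"rotation":[[0,0,0],[0,0,0],[0,0,0]]}'
python3 - <<'E'
from h import *
snap("wrist","2")
E
python3 -m pendant '{"dp":[[-0.074,-0.368,-0.03],[-0.074,-0.368,-0.03],[-0.074,-0.368,-0.03],[-0.074,-0.368,-0.03],[-0.074,-0.368,-0.03],[-0.074,-0.368,-0.03],[-0.074,-0.368,-0.03],[-0.074,-0.368,-0.03]],"rotation":[[0,0,2.783],[0,0,2.783],[0,0,2.783],[0,0,2.783],[0,0,2.783],[0,0,2.783],[0,0,2.783],[0,0,2.783]]}'
python3 - <<'E'
from h import *
from plant import get_obs
print(toolmove([500,-120,330],[np.pi,0,0]), get_obs()["joint_positions"])
E
```

```text
time: 1.58
tool_pos: [560.7, 247.4, 300.3]
tcp_rot: [-3.141, 0.0, 2.78]
contact_force: [-0.1, 0.9, -0.7]
grip_width: 91.7
finger_force: 0.0
time: 2.62
tool_pos: [501.5, -119.5, 329.8]
tcp_rot: [3.141, -0.001, 1.277]
contact_force: [-0.9, -0.2, 0.1]
grip_width: 92.2
finger_force: 0.0
(array([-0.0009, -0.0013, -0.0002]), array([-4.0000e-04, -8.0000e-04,  1.2775e+00])) [-3.83185873e-01  2.65259046e-01  1.35047753e+00  8.91974684e-04
  1.52579471e+00 -8.99197500e-02]
```

```bash
python3 -m pendant '{"dp":[[0,0,0],[0,0,0],[0,0,0],[0,0,0],[0,0,0],[0,0,0],[0,0,0],[0,0,0]],"rotation":[[0,0,1.278],[0,0,1.278],[0,0,1.278],[0,0,1.278],[0,0,1.278],[0,0,1.278],[0,0,1.278],[0,0,1.278]]}'
python3 - <<'E'
from h import *
snap("wrist","3")
E
python3 -m pendant '{"dp":[[-0.05,0.09,0],[-0.05,0.09,0],[-0.05,0.09,0]],"rotation":[[0,0,0],[0,0,0],[0,0,0]]}'
python3 - <<'E'
from h import *
snap("wrist","4")
a=[load(f"wrist{i}")["pixels"][:,:,::-1] for i in (1,2,3,4)]
cv2.imwrite("pics/m12.png",cv2.resize(np.hstack(a[:2]),(800,300),interpolation=cv2.INTER_AREA))
for i in(3,4):save(load(f"wrist{i}"),f"w{i}",None,1.5)
E
```

```text
time: 3.62
tool_pos: [501.7, -118.7, 329.7]
tcp_rot: [-3.141, -0.0, 0.009]
contact_force: [-1.2, 1.4, -0.4]
grip_width: 92.0
finger_force: 0.0
time: 4.05
tool_pos: [451.2, -212.1, 329.7]
tcp_rot: [3.142, 0.0, 0.005]
contact_force: [0.6, 0.7, 0.4]
grip_width: 91.7
finger_force: 0.0
```

View pics/w3.png

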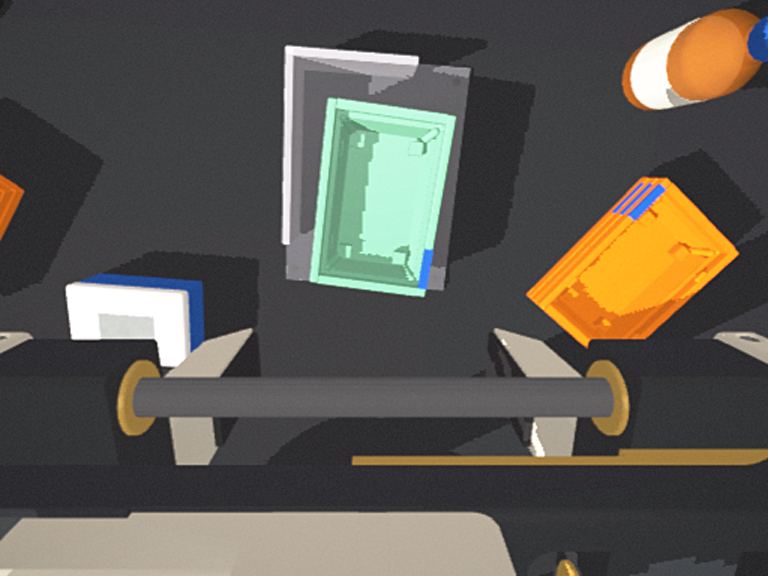

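View pics/m12.png

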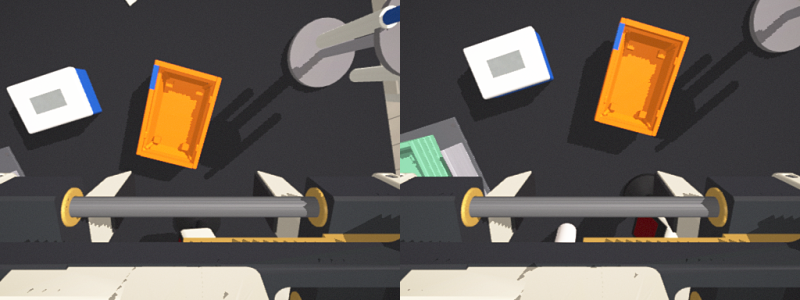

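w3 (1.5× scale) shows the stack's rim corners at about (329,98), (455,115), (425,297) and (310,282), with the blue insert at (427,268). The fence corner is at (287,47) and the plate corners are at (470,68), (443,291) and (287,279). In m12 the gripper hides the scanner, so it needs views from tool +x.

View pics/w4.png

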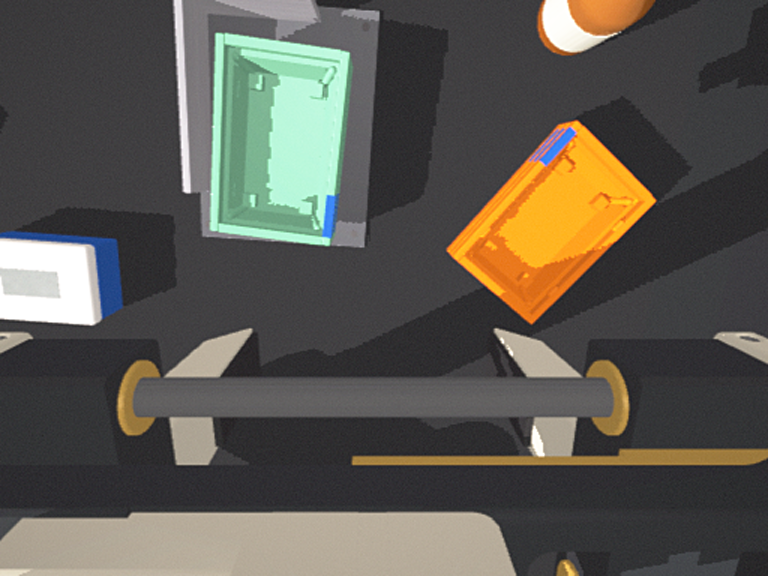

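```bash
cat >> h.py <<'E'
def xf(p,L):
    c,s=np.cos(p[-1]),np.sin(p[-1]);L=np.atleast_2d(L)
    return np.c_[p[0]+c*L[:,0]-s*L[:,1],p[1]+s*L[:,0]+c*L[:,1],L[:,2]]
def fit(views,L,uvs,p0):
    r=lambda p:np.concatenate([(proj(c,xf(p,L))-u).ravel() for c,u in zip(views,uvs)])
    s=least_squares(r,p0,loss="soft_l1");return s.x,np.round(r(s.x),1)
BOX=np.array([[x,y,z] for z in(29,83) for x in(-85,85) for y in(-57.5,57.5)])
def green(c):
    h=cv2.cvtColor(c["pixels"],cv2.COLOR_RGB2HSV)
    m=cv2.inRange(h,(65,50,60),(90,255,255));m=cv2.morphologyEx(m,cv2.MORPH_OPEN,np.ones((3,3)))
    n,l,st,_=cv2.connectedComponentsWithStats(m);i=1+np.argmax(st[1:,4])
    ys,xs=np.where(l==i);return np.c_[xs,ys]
def hullfit(cs,p0,L=BOX):
    D=np.array([[np.cos(a),np.sin(a)] for a in np.arange(0,2*np.pi,np.pi/36)])
    sup=[(green(c)@D.T).max(0)+0.3 for c in cs]
    def r(p):
        return np.concatenate([(proj(c,xf(p[[0,1,3]],L+[0,0,p[2]]))@D.T).max(0)-s for c,s in zip(cs,sup)])
    s=least_squares(r,p0,loss="soft_l1");return s.x,np.sqrt(np.mean(r(s.x)**2))
E
python3 - <<'E'
from h import *
np.set_printoptions(suppress=True,precision=3)
w3,w4,t=load("wrist3"),load("wrist4"),load("top0")
print(f"{np.degrees(0.0)}")
L=np.array([[120,-93,5],[-120,-93,5],[-120,93,5.]])
u3=np.array([[470,68],[443,291],[287,279.]])/1.5;u4=np.array([[380,11],[365,247],[202,235.]])/1.5
print("plate",fit([w3,w4],L,[u3,u4],[555,-115,-.04]))
T=np.array([[85,57.5,83],[85,-57.5,83],[-85,-57.5,83],[-85,57.5,83]])
v3=np.array([[329,98],[455,115],[425,297],[310,282.]])/1.5;v4=np.array([[216,34],[350,50],[329,244],[212,231.]])/1.5
print("tray",fit([w3,w4],T,[v3,v4],[555,-115,-.04]))
for a,b,n in zip(v3,v4,range(4)):print(n,tri([(w3,a),(w4,b)]))
print("fence end",tri([(w3,np.array((287,244))/1.5),(w4,np.array((186,192))/1.5)]))
print("hull",hullfit([w3,w4],[555,-130,0,-.05]),hullfit([w3],[555,-130,0,-.05]),hullfit([t],[555,-130,0,-.05]))
E
```

```text
0.0
plate (array([ 558.77 , -118.279,   -0.064]), array([ 0.6, -0.3,  0.2, -0.5, -0.7,  0.1,  0. , -0.2, -0.3,  0.3, -0. ,
        0.9]))
tray (array([ 540.339, -125.019,   -0.119]), array([-1. , -0.4,  0.8,  0.2,  0.3, -0.3,  0.3,  0.2, -0.6, -1.1, -0. ,
        0.7,  1.1,  1.1, -0.8, -0. ]))
0 (array([630.588, -79.084,  83.606]), [array([-0.2,  0.3]), array([ 0.1, -0.4])])
1 (array([ 618.933, -191.824,   80.181]), [array([ 0.2, -0.4]), array([-0.2,  0.4])])
2 (array([ 451.492, -170.879,   90.527]), [array([ 0.2, -0.4]), array([-0.2,  0.4])])
3 (array([461.605, -56.629,  76.897]), [array([ 0.1, -0.1]), array([-0.1,  0.1])])
fence end (array([498.698, -34.258,  72.941]), [array([-0.1,  0.2]), array([ 0.1, -0.2])])
hull (array([ 540.672, -124.149,   -1.415,   -0.121]), np.float64(0.42355255557088084)) (array([ 540.503, -124.608,   -2.16 ,   -0.117]), np.float64(0.3216981324070676)) (array([ 543.033, -126.336,  -20.744,   -0.118]), np.float64(0.545632583519273))
```

The plate is at (558.8, −118.3) with yaw −0.064 and the stack at (540.5, −124.7) with yaw −0.119. The rim height comes out near 82 mm, which agrees with the text. Next I'll set up the +x push with the fingers spread to 50 mm.

```bash
python3 -m pendant '{"dp":[[-0.042,-0.098,0.21],[-0.042,-0.098,0.21],[-0.042,-0.098,0.21],[-0.042,-0.098,0.21],[-0.042,-0.098,0.25],[-0.042,-0.098,0.30],[-0.042,-0.098,0.302],[-0.042,-0.098,0.302]],"rotation":[[0,0,0.069],[0,0,0.069],[0,0,0.069],[0,0,0.069],[0,0,0.069],[0,0,0.069],[0,0,0.069],[0,0,0.069]]}' 0.05
python3 -m pendant '{"dp":[[0.008,0,0],[0.016,0,0],[0.024,0,0],[0.03,0,0],[0.034,0,0],[0.038,0,0],[0.042,0,0],[0.046,0,0]],"rotation":[[0,0,0],[0,0,0],[0,0,0],[0,0,0],[0,0,0],[0,0,0],[0,0,0],[0,0,0]]}'
```

```text
time: 5.1
tool_pos: [410.5, -112.9, 28.8]
tcp_rot: [3.141, -0.001, -0.063]
contact_force: [0.2, 0.1, -0.0]
grip_width: 50.0
finger_force: 0.0
time: 6.1
tool_pos: [455.4, -116.1, 27.5]
tcp_rot: [-3.141, 0.0, -0.064]
contact_force: [-2.4, -0.4, -1.2]
grip_width: 49.7
finger_force: 1.0
```

```bash
python3 -m pendant '{"dp":[[0.004,0,0],[0.008,0,0],[0.012,0,0],[0.016,0,0],[0.019,0,0],[0.022,0,0],[0.024,0,0],[0.026,0,0]],"rotation":[[0,0,0],[0,0,0],[0,0,0],[0,0,0],[0,0,0],[0,0,0],[0,0,0],[0,0,0]]}'
python3 -m pendant '{"dp":[[0.001,0,0],[0.002,0,0],[0.002,0,0]],"rotation":[[0,0,0],[0,0,0],[0,0,0]]}'
```

```text
time: 7.1
tool_pos: [481.4, -117.8, 27.7]
tcp_rot: [-3.141, 0.0, -0.064]
contact_force: [-1.6, 1.0, -1.5]
grip_width: 50.3
finger_force: 1.1
time: 7.48
tool_pos: [483.5, -118.0, 27.7]
tcp_rot: [-3.142, -0.0, -0.064]
contact_force: [-1.6, -0.0, -1.4]
grip_width: 50.1
finger_force: 0.7
```

```bash
python3 -m pendant '{"dp":[[0.001,0,0],[0.002,0,0],[0.002,0,0]],"rotation":[[0,0,0],[0,0,0],[0,0,0]]}'
python3 -m pendant '{"dp":[[0.001,0,0],[0.002,0,0],[0.002,0,0]],"rotation":[[0,0,0],[0,0,0],[0,0,0]]}'
```

```text
time: 7.85
tool_pos: [484.0, -118.0, 27.7]
tcp_rot: [-3.141, 0.003, -0.064]
contact_force: [-6.9, -1.0, 4.7]
grip_width: 49.8
finger_force: 3.9
time: 8.22
tool_pos: [483.8, -117.9, 27.7]
tcp_rot: [-3.141, 0.007, -0.064]
contact_force: [-15.2, -1.9, 10.7]
grip_width: 49.8
finger_force: 7.9
```

```bash
python3 -m pendant '{"dp":[[-0.03,0,0],[-0.03,0,-0.06],[-0.03,0,-0.115],[0.02,0.04,-0.115],[0.06,0.08,-0.115],[0.092,0.106,-0.115],[0.092,0.106,-0.115],[0.092,0.106,-0.115]],"rotation":[[0,0,0],[0,0,0],[0,0,-0.18],[0,0,-0.36],[0,0,-0.54],[0,0,-0.72],[0,0,-0.9],[0,0,-1.08]]}' 0.085
python3 -m pendant '{"dp":[[0,0,0],[0,0,0],[0,0,0],[0,0,0.05],[0,0,0.1],[0,0,0.115],[0,0,0.115]],"rotation":[[0,0,-0.18],[0,0,-0.36],[0,0,-0.491],[0,0,-0.491],[0,0,-0.491],[0,0,-0.491],[0,0,-0.491]]}'
```

```text
time: 9.22
tool_pos: [573.2, -230.6, 142.6]
tcp_rot: [3.14, -0.0, 1.021]
contact_force: [-0.5, 0.2, 0.3]
grip_width: 85.0
finger_force: 0.0
time: 10.1
tool_pos: [572.7, -230.0, 27.7]
tcp_rot: [3.142, -0.0, 1.507]
contact_force: [-0.3, -0.3, 0.7]
grip_width: 84.5
finger_force: 0.0
```

```bash
python3 -m pendant '{"dp":[[0.008,0,0],[0.016,0,0],[0.024,0,0],[0.03,0,0],[0.034,0,0],[0.038,0,0],[0.042,0,0],[0.046,0,0]],"rotation":[[0,0,0],[0,0,0],[0,0,0],[0,0,0],[0,0,0],[0,0,0],[0,0,0],[0,0,0]]}'
python3 -m pendant '{"dp":[[0.004,0,0],[0.008,0,0],[0.011,0,0],[0.014,0,0],[0.016,0,0],[0.016,0,0]],"rotation":[[0,0,0],[0,0,0],[0,0,0],[0,0,0],[0,0,0],[0,0,0]]}'
python3 -m pendant '{"dp":[[0.001,0,0],[0.002,0,0],[0.003,0,0],[0.003,0,0]],"rotation":[[0,0,0],[0,0,0],[0,0,0],[0,0,0]]}'
```

```text
time: 11.1
tool_pos: [575.3, -184.3, 27.7]
tcp_rot: [3.141, 0.001, 1.507]
contact_force: [-0.1, -2.3, 0.1]
grip_width: 84.9
finger_force: 1.3
time: 11.85
tool_pos: [576.3, -167.6, 27.7]
tcp_rot: [-3.142, -0.001, 1.507]
contact_force: [0.7, -0.6, -0.4]
grip_width: 85.2
finger_force: 0.1
time: 12.35
tool_pos: [576.3, -166.3, 27.7]
tcp_rot: [3.141, 0.001, 1.506]
contact_force: [-1.5, -7.0, -0.7]
grip_width: 84.7
finger_force: 3.6
```

```bash
python3 -m pendant '{"dp":[[0.001,0,0],[0.002,0,0],[0.002,0,0]],"rotation":[[0,0,0],[0,0,0],[0,0,0]]}'
python3 -m pendant '{"dp":[[-0.03,0,0],[-0.05,0,-0.06],[-0.06,0,-0.12],[-0.06,0,-0.18],[-0.06,0,-0.24],[-0.06,0,-0.24]],"rotation":[[0,0,0],[0,0,0],[0,0,0],[0,0,0],[0,0,0],[0,0,0]]}'
python3 - <<'E'
from h import *
np.set_printoptions(suppress=True,precision=3)
w=snap("wrist","5");t=snap("top","5");save(w,"w5",None,1.5)
p,e=hullfit([w],[580,-99,0,-.064]);print(p,e)
print(hullfit([t],[580,-99,0,-.064]))
print("exp",xf([558.77,-118.28,-.064],[[20,20.5,0]]))
E
```

```text
time: 12.72
tool_pos: [576.4, -166.3, 27.8]
tcp_rot: [3.141, 0.004, 1.506]
contact_force: [-2.2, -14.5, -2.3]
grip_width: 85.2
finger_force: 7.6
time: 13.48
tool_pos: [574.7, -223.4, 273.7]
tcp_rot: [3.131, 0.004, 1.507]
contact_force: [0.1, 0.5, -0.3]
grip_width: 85.3
finger_force: 0.0
[580.459 -97.89   -2.26   -0.065] 0.22862425360300948
(array([ 582.431, -101.04 ,  -35.961,   -0.084]), np.float64(0.6189014656163704))
exp [[580.04  -99.101   0.   ]]
```

View pics/w5.png

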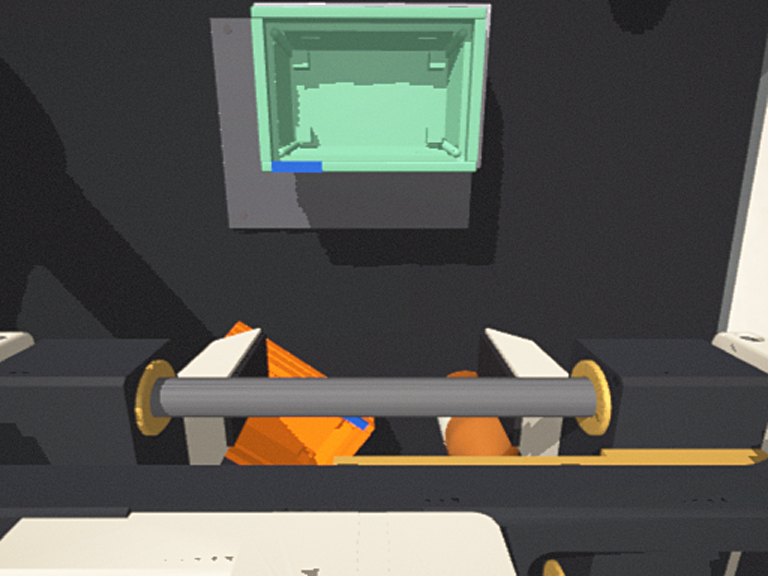

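The stack is home and square: the tray is at about (580.2, −98.5), yaw −0.065, and the expected home is (580.0, −99.1, −0.064). The blue insert is at (297,167) in w5. Next I'll measure the scanner from close by.

```bash
python3 -m pendant '{"dp":[[0.435,0.017,-0.066],[0.435,0.017,-0.066],[0.435,0.017,-0.066],[0.435,0.017,-0.066],[0.435,0.017,-0.066],[0.435,0.017,-0.066],[0.435,0.017,-0.066],[0.435,0.017,-0.066]],"rotation":[[0,0,0.9],[0,0,0.9],[0,0,0.9],[0,0,0.9],[0,0,0.9],[0,0,0.9],[0,0,0.9],[0,0,0.9]]}'
python3 - <<'E'
from h import *
w=snap("wrist","6");print(toolmove([635,130,340],[np.pi,0,.6]))
E
python3 -m pendant '{"dp":[[-0.035,0.075,0],[-0.035,0.075,0],[-0.035,0.075,0]],"rotation":[[0,0,0],[0,0,0],[0,0,0]]}'
python3 - <<'E'
from h import *
w=snap("wrist","7")
a=[load(f"wrist{i}")["pixels"][:250,:,::-1] for i in (6,7)]
cv2.imwrite("pics/m67.png",cv2.resize(np.vstack(a),None,fx=1.2,fy=1.2,interpolation=cv2.INTER_CUBIC))
E
```

```text
time: 14.58
tool_pos: [616.7, 214.0, 331.5]
tcp_rot: [-3.139, 0.003, 0.611]
contact_force: [0.0, -0.7, 0.4]
grip_width: 84.8
finger_force: 0.0
(array([-0.0335,  0.0795, -0.0085]), array([-0.0025,  0.0025,  0.0113]))
time: 15.0
tool_pos: [631.6, 125.8, 332.7]
tcp_rot: [-3.141, 0.002, 0.603]
contact_force: [0.7, 0.8, -0.8]
grip_width: 85.2
finger_force: 0.0
```

View pics/m67.png

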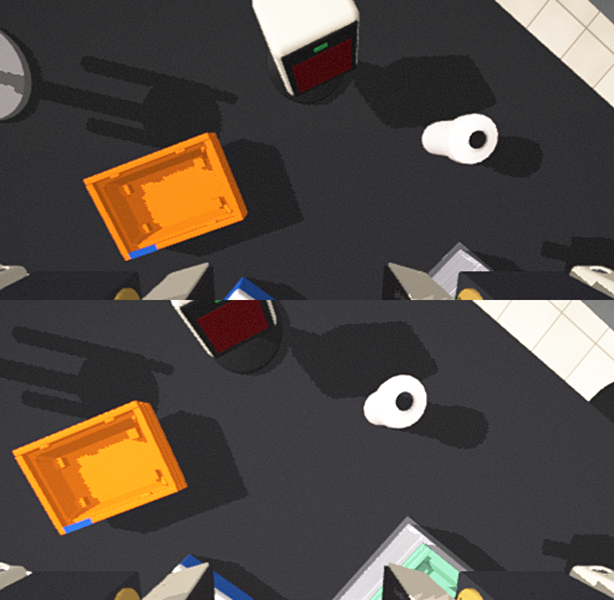

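The upper view (6) shows the scanner's glass quad near (294,62), (353,40), (357,66) and (300,94). The lower view (7) shows it near (235,330), at the picture's top edge. I'll segment the red glass and fit it.

Run:
```python
from h import *
np.set_printoptions(suppress=True,precision=2)
def red(c,box=None):
    p=c["pixels"].astype(int);m=((p[...,0]>50)&(p[...,1]<30)&(p[...,2]<35)&(p[...,0]>2.5*p[...,1])).astype(np.uint8)
    m=cv2.morphologyEx(m,cv2.MORPH_OPEN,np.ones((2,2)))
    n,l,s,_=cv2.connectedComponentsWithStats(m);i=1+np.argmax(s[1:,4]);print(s[i])
    cn,_=cv2.findContours((l==i).astype(np.uint8),0,2);h=cv2.convexHull(max(cn,key=cv2.contourArea)).astype(np.float32)
    return h[:,0,:]
cs=[load("wrist6"),load("wrist7"),load("side0")];hs=[red(c) for c in cs]
D=np.array([[np.cos(a),np.sin(a)] for a in np.arange(0,2*np.pi,np.pi/18)])
sup=[(h@D.T).max(0)+.4 for h in hs]
for h in hs:print(cv2.approxPolyDP(h.reshape(-1,1,2),3,True)[:,0].tolist())
def rect(p):
    x,y,z,yaw,a,b=p;c,s=np.cos(yaw),np.sin(yaw);u=np.array([-s,c,0]);t=np.radians(20)
    # normal=(-cos20 along x, +sin20 up); in-plane up = (sin20 along x, cos20)
    v=np.array([np.sin(t)*c,np.sin(t)*s,np.cos(t)])
    return np.array([[x,y,z]+i*a*u+j*b*v for i,j in((1,1),(1,-1),(-1,-1),(-1,1))])
for sel in([0,1],[0],[0,1,2]):
    def r(p):
        out=[]
        for k in sel:
            d=(proj(cs[k],rect(p))@D.T).max(0)-sup[k]
            if k==1:d=d*(D[:,1]>-0.2)   # top clipped
            out.append(d)
        return np.concatenate(out)
    def rr(p): return np.r_[r(p),(p[2]-140)*.05]
    s=least_squares(rr,[745,273,140,.6,28,22],loss="soft_l1");p=s.x
    print(sel,p,"rms",np.sqrt(np.mean(r(p)**2)))
```

```text
[ 245   34   49   44 1136]
[ 165    0   59   45 1632]
[265 125  17  17 258]
[[293.0, 34.0], [292.0, 58.0], [251.0, 77.0], [245.0, 56.0]]
[[216.0, 0.0], [223.0, 24.0], [182.0, 44.0], [165.0, 17.0], [195.0, 0.0]]
[[266.0, 125.0], [281.0, 127.0], [280.0, 141.0], [265.0, 139.0]]
[0, 1] [736.73 269.19 137.72   1.02  27.55  25.59] rms 0.2129934915112945
[0] [736.43 269.12 140.     1.01  27.27  25.57] rms 0.1644337661576908
[0, 1, 2] [737.72 269.7  132.83   1.02  28.24  25.03] rms 0.787651491837737
```

Run:
```python
from h import *
np.set_printoptions(suppress=True,precision=4)
w=load("wrist5");h=cv2.cvtColor(w["pixels"],cv2.COLOR_RGB2HSV)
m=cv2.inRange(h,(105,150,80),(130,255,255));n,l,s,c=cv2.connectedComponentsWithStats(m)
for i in range(1,n):
    if s[i,4]>60:print(s[i],c[i],onz(w,c[i],83))
g=xf([580.2,-98.5,-.064],[[-57,-53.5,83]])[0];print("grip",g)
print(toolmove([g[0],g[1],150],[np.pi,0,-.064]))
```

```text
[181 107  34   8 236] [197.0847 110.9915] [ 519.8834 -147.9801   83.    ]
[229 278  16   8  61] [237.7705 280.7049] [ 550.9321 -380.4908   83.    ]
grip [ 519.895 -148.245   83.   ]
(array([-0.2482,  0.1636,  0.1831]), array([-0.0009,  0.0014,  0.6683]))
```

```bash
python3 -m pendant '{"dp":[[-0.248,0.164,0.183],[-0.248,0.164,0.183],[-0.248,0.164,0.183],[-0.248,0.164,0.183],[-0.248,0.164,0.183],[-0.248,0.164,0.183],[-0.248,0.164,0.183],[-0.248,0.164,0.183]],"rotation":[[0,0,0.668],[0,0,0.668],[0,0,0.668],[0,0,0.668],[0,0,0.668],[0,0,0.668],[0,0,0.668],[0,0,0.668]]}' 0.03
python3 - <<'E'
from h import *
print(toolmove([519.9,-148.1,76],[np.pi,0,-.064]))
w=snap("wrist","8");print(hullfit([w],[580,-99,0,-.064]))
E
```

```text
time: 16.05
tool_pos: [522.0, -146.7, 151.3]
tcp_rot: [-3.141, -0.001, -0.061]
contact_force: [0.4, 0.3, 0.8]
grip_width: 30.1
finger_force: 0.0
(array([-0.0021,  0.0016,  0.0753]), array([-0.0004, -0.0011,  0.0033]))
(array([ 5.81202135e+02, -9.77928138e+01, -2.79428633e+00, -6.34726188e-02]), np.float64(1.2240550919783078))
```

```bash
python3 -m pendant '{"dp":[[-0.001,0.001,0.03],[-0.001,0.001,0.055],[-0.001,0.001,0.066],[-0.001,0.001,0.072],[-0.001,0.001,0.074],[-0.001,0.001,0.074]],"rotation":[[0,0,0],[0,0,0],[0,0,0],[0,0,0],[0,0,0],[0,0,0]]}'
```

```text
time: 16.85
tool_pos: [520.7, -148.6, 77.3]
tcp_rot: [3.141, -0.001, -0.061]
contact_force: [0.1, -0.7, -0.5]
grip_width: 30.0
finger_force: 0.0
```

```bash
python3 -m pendant '{"dp":[[0,0,0.001],[0,0,0.0018],[0,0,0.0018]],"rotation":[[0,0,0],[0,0,0],[0,0,0]]}'
python3 -m pendant '{"dp":[[0,0,0],[0,0,0],[0,0,0],[0,0,0]],"rotation":[[0,0,0],[0,0,0],[0,0,0],[0,0,0]]}' 0
```

```text
time: 17.23
tool_pos: [520.3, -148.6, 75.0]
tcp_rot: [-3.142, -0.0, -0.061]
contact_force: [-0.7, -0.7, -0.9]
grip_width: 30.1
finger_force: 0.0
time: 17.73
tool_pos: [520.3, -148.5, 74.9]
tcp_rot: [-3.142, -0.0, -0.061]
contact_force: [0.5, 0.1, 0.7]
grip_width: 7.1
finger_force: 30.0
```

Run:
```python
from h import *
from plant import get_obs
o=get_obs();T=Tool(o);print(o["tool_pos"],o["tcp_rot"],o["grip_width"],o["finger_force"],o["contact_force"])
p=[580.2,-98.5,-.064]
piv=xf(p,[[85,57.5,71]])[0];ax=xf([0,0,-.064],[[-.56,.828,0]])[0]
Rt=T[:3,:3]
for d in range(1,23):
    Q=R.from_rotvec(np.radians(d)*ax).as_matrix()
    dp=(Q@(T[:3,3]-piv)+piv-T[:3,3])@Rt/1000
    print(d,dp.round(4).tolist(),(Rt.T@ax*np.radians(d)).round(4).tolist())
```

```text
[ 520.31047969 -148.51789258   74.90619018] [-3.14151058e+00 -1.03844095e-05 -6.11458739e-02] 7.113476613379289 29.99925971031189 [0.4811245  0.07189874 0.67245906]
1 [0.0001, -0.0001, -0.0031] [-0.0097, -0.0145, 0.0]
2 [0.0002, -0.0001, -0.0063] [-0.0195, -0.029, 0.0]
3 [0.0004, -0.0003, -0.0094] [-0.0292, -0.0434, 0.0]
4 [0.0006, -0.0004, -0.0125] [-0.0389, -0.0579, 0.0]
5 [0.0008, -0.0006, -0.0156] [-0.0487, -0.0724, 0.0]
6 [0.0012, -0.0008, -0.0187] [-0.0584, -0.0869, 0.0]
7 [0.0015, -0.001, -0.0218] [-0.0681, -0.1014, 0.0]
8 [0.0019, -0.0013, -0.0249] [-0.0779, -0.1158, 0.0]
9 [0.0023, -0.0016, -0.028] [-0.0876, -0.1303, 0.0]
10 [0.0028, -0.0019, -0.0311] [-0.0973, -0.1448, 0.0]
11 [0.0034, -0.0023, -0.0342] [-0.1071, -0.1593, 0.0]
12 [0.0039, -0.0026, -0.0372] [-0.1168, -0.1737, 0.0]
13 [0.0045, -0.0031, -0.0403] [-0.1265, -0.1882, 0.0]
14 [0.0052, -0.0035, -0.0433] [-0.1363, -0.2027, 0.0]
15 [0.0059, -0.004, -0.0463] [-0.146, -0.2172, 0.0]
16 [0.0067, -0.0045, -0.0493] [-0.1557, -0.2317, 0.0]
17 [0.0075, -0.005, -0.0523] [-0.1655, -0.2461, 0.0]
18 [0.0083, -0.0056, -0.0553] [-0.1752, -0.2606, 0.0]
19 [0.0092, -0.0062, -0.0582] [-0.1849, -0.2751, 0.0]
20 [0.0101, -0.0068, -0.0612] [-0.1947, -0.2896, 0.0]
21 [0.0111, -0.0074, -0.0641] [-0.2044, -0.3041, 0.0]
22 [0.0121, -0.0081, -0.067] [-0.2141, -0.3185, 0.0]
```

```bash
python3 -m pendant '{"dp":[[0.0001,-0.0001,-0.0031],[0.0002,-0.0001,-0.0063],[0.0004,-0.0003,-0.0094],[0.0006,-0.0004,-0.0125],[0.0008,-0.0006,-0.0156],[0.0012,-0.0008,-0.0187]],"rotation":[[-0.0097,-0.0145,0],[-0.0195,-0.029,0],[-0.0292,-0.0434,0],[-0.0389,-0.0579,0],[-0.0487,-0.0724,0],[-0.0584,-0.0869,0]]}'
python3 - <<'E'
from h import *
snap("wrist","9")
E
```

```text
time: 18.48
tool_pos: [521.6, -147.9, 93.9]
tcp_rot: [3.082, 0.088, -0.064]
contact_force: [-0.4, -0.1, -0.2]
grip_width: 7.3
finger_force: 30.0
```

```bash
python3 -m pendant '{"dp":[[0.0001,-0.0001,-0.0031],[0.0002,-0.0001,-0.0063],[0.0004,-0.0003,-0.0094],[0.0006,-0.0004,-0.0125],[0.0008,-0.0006,-0.0156],[0.0012,-0.0008,-0.0187]],"rotation":[[-0.0097,-0.0145,0],[-0.0195,-0.029,0],[-0.0292,-0.0434,0],[-0.0389,-0.0579,0],[-0.0487,-0.0724,0],[-0.0584,-0.0869,0]]}'
python3 -m pendant '{"dp":[[0.0001,-0.0001,-0.0031],[0.0002,-0.0001,-0.0063],[0.0004,-0.0003,-0.0094],[0.0006,-0.0004,-0.0125],[0.0008,-0.0006,-0.0156],[0.0012,-0.0008,-0.0187],[0.0015,-0.001,-0.0218]],"rotation":[[-0.0097,-0.0145,0],[-0.0195,-0.029,0],[-0.0292,-0.0434,0],[-0.0389,-0.0579,0],[-0.0487,-0.0724,0],[-0.0584,-0.0869,0],[-0.0681,-0.1014,0]]}'
python3 - <<'E'
from h import *
from plant import get_obs
w=snap("wrist","10");s=snap("side","10")
a=s["pixels"][170:310,160:340,::-1]
cv2.imwrite("pics/m10.png",np.hstack([cv2.resize(a,(386,300),interpolation=cv2.INTER_CUBIC),cv2.resize(w["pixels"][...,::-1],(400,300))]))
o=get_obs();T=Tool(o);
print(toolmove(np.array(o["tool_pos"])+[0,0,120],o["tcp_rot"]),toolmove(o["tool_pos"],[np.pi,0,-.064]))
E
```

```text
time: 19.27
tool_pos: [524.5, -146.0, 112.3]
tcp_rot: [3.023, 0.174, -0.072]
contact_force: [-0.4, 0.4, -1.6]
grip_width: 7.6
finger_force: 30.0
time: 20.15
tool_pos: [530.0, -142.9, 133.2]
tcp_rot: [2.951, 0.275, -0.088]
contact_force: [0.1, 0.1, -0.9]
grip_width: 7.5
finger_force: 30.0
(array([-0.0324,  0.0218, -0.1135]), array([-0., -0.,  0.])) (array([0., 0., 0.]), array([0.1857, 0.2749, 0.0032]))
```

View pics/m10.png

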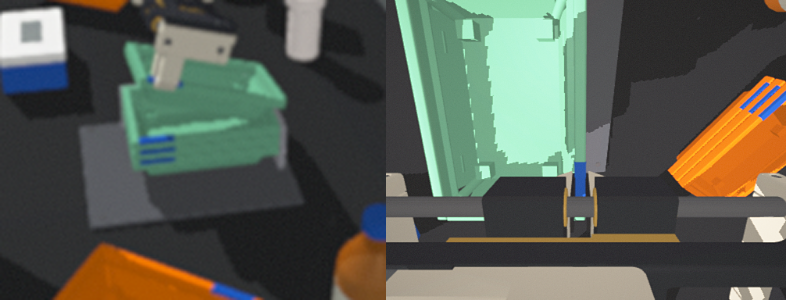

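The side crop shows the top tray tipped up at the gripped corner, its far corner still in the nest and the lower stack still on the fences. I'll go a little further in tilt, then lift.

```bash
python3 -m pendant '{"dp":[[0.0001,-0.0001,-0.0031],[0.0002,-0.0001,-0.0063],[-0.0011,0.0008,-0.011],[-0.0025,0.0017,-0.016],[-0.0038,0.0026,-0.0205],[-0.0052,0.0035,-0.025],[-0.0065,0.0044,-0.03],[-0.0078,0.0053,-0.0345]],"rotation":[[-0.0097,-0.0145,0],[-0.0195,-0.029,0],[-0.0195,-0.029,0],[-0.0195,-0.029,0],[-0.0195,-0.029,0],[-0.0195,-0.029,0],[-0.0195,-0.029,0],[-0.0195,-0.029,0]]}'
python3 -m pendant '{"dp":[[-0.0035,0.0025,-0.0115],[-0.007,0.005,-0.0226],[-0.0105,0.007,-0.034],[-0.015,0.0105,-0.05],[-0.0205,0.014,-0.068],[-0.026,0.0178,-0.086],[-0.029,0.02,-0.1],[-0.029,0.02,-0.1]],"rotation":[[0,0,0],[0,0,0],[0,0,0],[0,0,0],[0,0,0],[0,0,0],[0,0,0],[0,0,0]]}'
python3 - <<'E'
from h import *
from plant import get_obs
w=snap("wrist","11");s=snap("side","11");t=snap("top","11")
o=get_obs()
# target tool
g=np.array([676.8,69,191-8.0])
print(toolmove(g+[-60,-60,60],[np.pi,0,.6],o),toolmove(o["tool_pos"],[np.pi,0,-.064]))
# stack below: green fit in top would see both; save crop
a=s["pixels"][140:310,160:340,::-1]
cv2.imwrite("pics/m11.png",np.hstack([cv2.resize(a,(318,300),interpolation=cv2.INTER_CUBIC),cv2.resize(w["pixels"][...,::-1],(400,300))]))
E
```

```text
time: 21.25
tool_pos: [532.0, -141.8, 169.1]
tcp_rot: [2.931, 0.302, -0.093]
contact_force: [-0.2, -0.0, -1.5]
grip_width: 7.5
finger_force: 30.0
time: 22.25
tool_pos: [535.2, -140.7, 275.9]
tcp_rot: [2.93, 0.299, -0.093]
contact_force: [-0.4, -0.0, -0.9]
grip_width: 7.6
finger_force: 30.0
(array([ 0.0742, -0.155 , -0.0238]), array([ 0.0954,  0.3617, -0.6534])) (array([0., 0., 0.]), array([0.2044, 0.3053, 0.003 ]))
```

View pics/m11.png

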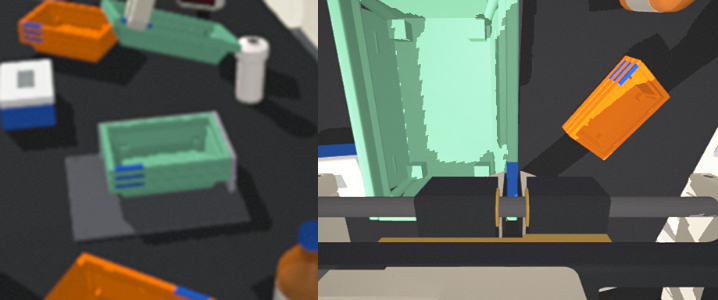

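The tray is off and free, and the lower three are still against the fences. I'll level it, then carry it.

```bash
python3 -m pendant '{"dp":[[0,0,0],[0,0,0],[0,0,0],[0,0,0],[0,0,0],[0,0,0],[0,0,0],[0,0,0]],"rotation":[[0.025,0.038,0],[0.05,0.076,0],[0.076,0.114,0],[0.102,0.152,0],[0.128,0.19,0],[0.153,0.229,0.002],[0.179,0.267,0.002],[0.204,0.305,0.003]]}'
python3 - <<'E'
from h import *
from plant import get_obs
o=get_obs()
print(toolmove([617,9,250],[np.pi,0,.5],o))
print(o["contact_force"],o["moment"])
E
```

```text
time: 23.4
tool_pos: [534.3, -140.6, 273.8]
tcp_rot: [-3.141, -0.001, -0.064]
contact_force: [-0.2, -0.6, -1.1]
grip_width: 8.0
finger_force: 30.0
(array([ 0.073 , -0.1546,  0.0239]), array([-3.000e-04, -8.000e-04, -5.642e-01]))
[-0.15290269 -0.61635344 -1.05424617] [-0.09533423  0.21411042  0.03335938]
```

```bash
python3 -m pendant '{"dp":[[0.007,-0.015,0.002],[0.016,-0.034,0.005],[0.026,-0.055,0.008],[0.037,-0.078,0.012],[0.048,-0.102,0.016],[0.059,-0.125,0.019],[0.068,-0.144,0.022],[0.073,-0.155,0.024]],"rotation":[[0,0,-0.06],[0,0,-0.13],[0,0,-0.2],[0,0,-0.28],[0,0,-0.36],[0,0,-0.44],[0,0,-0.51],[0,0,-0.564]]}'
python3 -m pendant '{"dp":[[0,0,0],[0,0,0]],"rotation":[[0,0,0],[0,0,0]]}'
cat >> h.py <<'E'
def x6(p,L): return R.from_euler("xyz",p[3:]).apply(L)+p[:3]
TR=np.array([[x*85,y*57.5,z] for z in(24,36) for x in(-1,1) for y in(-1,1)]+[[x*66,y*38,0] for x in(-1,1) for y in(-1,1)],float)
def blobnear(c,uv):
    h=cv2.cvtColor(c["pixels"],cv2.COLOR_RGB2HSV);m=cv2.inRange(h,(65,50,50),(90,255,255))
    n,l,st,ce=cv2.connectedComponentsWithStats(m)
    i=max(range(1,n),key=lambda k:st[k,4]/(30+np.linalg.norm(ce[k]-uv))**2);ys,xs=np.where(l==i);return np.c_[xs,ys]
def held(cs,p0):
    """6-dof fit of held tray: hull support residuals, robust"""
    D=np.array([[np.cos(a),np.sin(a)] for a in np.arange(0,2*np.pi,np.pi/36)]);S=[]
    for c in cs:
        b=blobnear(c,proj(c,x6(p0,[[0,0,30]]))[0]);S.append((b@D.T).max(0)+.3)
        print("bbox",b.min(0),b.max(0),"pred",proj(c,x6(p0,TR)).min(0).round(),proj(c,x6(p0,TR)).max(0).round())
    r=lambda p:np.concatenate([(proj(c,x6(p,TR))@D.T).max(0)-s for c,s in zip(cs,S)])
    pri=lambda p:np.r_[r(p),(p[:3]-p0[:3])*.05,(p[3:]-p0[3:])*5]
    s=least_squares(pri,p0,loss="soft_l1",f_scale=.5);return s.x,r(s.x)
def nominal(o):
    T=Tool(o);yaw=o["tcp_rot"][2]
    g=T[:3,3]+[0,0,8.]   # rim top above TCP at grasp (83-75)
    return np.r_[g-R.from_euler("z",yaw+OFF[2]).apply([-57+OFF[0],-53.5+OFF[1],36]),0,0,yaw+OFF[2]]
OFF=[0.4,-0.3,-.003]
E
python3 - <<'E'
from h import *
np.set_printoptions(suppress=True,precision=3)
s=snap("side","12");t=snap("top","12");snap("wrist","12")
p0=nominal(s["obs"]);print(p0)
for cs in([s,t],[s]):
    p,r=held(cs,p0);print(p,np.degrees(p[3:]),"rms",np.sqrt(np.mean(r**2)),np.abs(r).max())
E
```

```text
time: 24.4
tool_pos: [618.0, 11.3, 249.8]
tcp_rot: [3.141, 0.0, 0.505]
contact_force: [-1.5, 0.3, -0.7]
grip_width: 7.4
finger_force: 30.0
time: 24.65
tool_pos: [617.3, 8.8, 250.8]
tcp_rot: [3.14, -0.0, 0.499]
contact_force: [0.3, 0.3, -0.8]
grip_width: 7.7
finger_force: 30.0
[641.51   83.031 222.751   0.      0.      0.496]
bbox [219 116] [293 144] pred [219. 107.] [294. 143.]
bbox [190 122] [233 183] pred [190. 120.] [256. 195.]
[646.576  95.5   211.699  -0.59    0.315   0.297] [-33.789  18.048  17.033] rms 5.4262042383274185 17.55420810494627
bbox [219 116] [293 144] pred [219. 107.] [294. 143.]
[641.391  85.756 216.732  -0.019   0.051   0.54 ] [-1.095  2.931 30.952] rms 1.108476359717632 5.622377661822938
```

```bash
python3 -m pendant '{"dp":[[0.004,0,0.007],[0.01,-0.001,0.015],[0.017,-0.002,0.025],[0.024,-0.0025,0.035],[0.031,-0.003,0.045],[0.038,-0.004,0.055],[0.044,-0.0045,0.064],[0.0465,-0.0045,0.068]],"rotation":[[0,0,-0.05],[0,0,-0.12],[0,0,-0.2],[0,0,-0.28],[0,0,-0.36],[0,0,-0.43],[0,0,-0.49],[0,0,-0.524]]}'
python3 -m pendant '{"dp":[[0,0,0],[0,0,0],[0.008,0,0],[0.016,0,0],[0.022,0,0],[0.025,0,0],[0.025,0,0]],"rotation":[[0,0,0],[0,0,0],[0,0,0],[0,0,0],[0,0,0],[0,0,0],[0,0,0]]}'
python3 - <<'E'
from h import *
np.set_printoptions(suppress=True,precision=3)
s=snap("side","13");t=snap("top","13");w=snap("wrist","13");o=s["obs"]
p=nominal(o);print("tray nominal",p);yaw=p[5]
lab=x6(p,[[70,0,12.]])[0];print("label",lab,"glass vec in scanner",R.from_euler("z",-1.02).apply(lab-[736.6,269.2,139]))
print(toolmove([677.2,69.2,182.5],[np.pi,0,1.023]))
E_=[(0,1),(1,3),(3,2),(2,0)]
ims=[]
for c,sc,box in((s,4,(190,90,310,190)),(w,.79,None)):
    im=cv2.cvtColor(c["pixels"],cv2.COLOR_RGB2BGR)
    b=box or (0,0,512,384);im=cv2.resize(im[b[1]:b[3],b[0]:b[2]],None,fx=sc,fy=sc,interpolation=cv2.INTER_CUBIC)
    q=(proj(c,x6(p,TR))-b[:2]+.5)*sc
    for lv in(4,):
        for i,j in E_:cv2.line(im,tuple(q[lv+i].astype(int)),tuple(q[lv+j].astype(int)),(0,0,255),1)
    lq=np.array([[70+dz*np.tan(np.radians(20)),dy,12+dz] for dz,dy in((-8.5,-23),(8.5,-23),(8.5,23),(-8.5,23))])
    cv2.polylines(im,[((proj(c,x6(p,lq))-b[:2]+.5)*sc).astype(int).reshape(-1,1,2)],1,(255,0,255),1)
    ims.append(im)
h=max(i.shape[0] for i in ims);ims=[cv2.copyMakeBorder(i,0,h-i.shape[0],0,0,0) for i in ims]
m=np.hstack(ims);print(m.shape)
cv2.imwrite("pics/m13.png",cv2.resize(m,None,fx=min(1,800/m.shape[1]),fy=min(1,800/m.shape[1])))
E
```

```text
time: 25.8
tool_pos: [656.1, 35.1, 182.2]
tcp_rot: [3.141, 0.0, 1.025]
contact_force: [-0.0, 0.5, -1.7]
grip_width: 7.7
finger_force: 30.0
time: 26.68
tool_pos: [669.2, 57.1, 182.5]
tcp_rot: [3.14, 0.0, 1.024]
contact_force: [-0.6, 0.2, -0.4]
grip_width: 7.5
finger_force: 30.0
tray nominal [652.905 133.474 154.539   0.      0.      1.021]
label [689.458 193.173 166.539] glass vec in scanner [-89.456   0.38   27.539]
(array([0.015, 0.   , 0.   ]), array([0.001, 0.   , 0.001]))
(400, 884, 3)
```

View pics/m13.png

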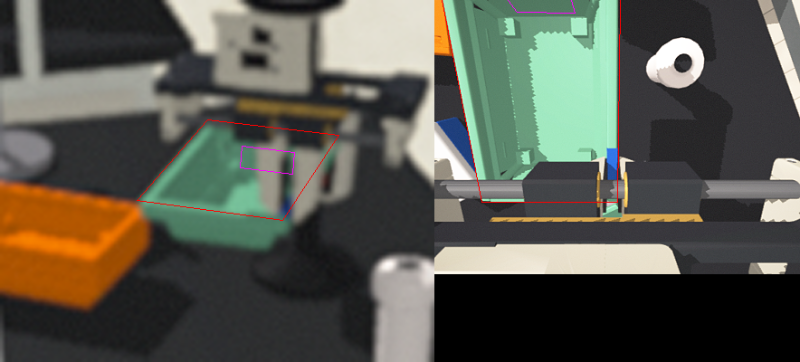

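Run:
```python
from h import *
np.set_printoptions(suppress=True,precision=3)
for tag in("13","12","11"):
    w=load("wrist"+tag);h=cv2.cvtColor(w["pixels"],cv2.COLOR_RGB2HSV)
    m=cv2.inRange(h,(65,40,50),(95,255,255))|cv2.inRange(h,(105,150,60),(130,255,255))
    n,l,st,_=cv2.connectedComponentsWithStats(cv2.inRange(h,(65,40,50),(95,255,255)));i=1+np.argmax(st[1:,4]);g=l==i
    # work in tool frame: camera pose only
    c=dict(w);c["Tt"]=np.eye(4)
    rows=np.arange(4,190,6);Ls=[];Rs=[]
    for r in rows:
        xs=np.where(g[r])[0]
        Ls.append((xs.min(),r+.5));Rs.append((xs.max()+1,r+.5))
    Ls,Rs=np.array(Ls,float),np.array(Rs,float)
    # tray in tool frame: tool x=tray x, tool y=-tray y, tool z=-tray z ; grip rim top at tool z=-8
    def edge(p,y):
        A=R.from_euler("xyz",[np.pi+p[0],p[1],p[2]])
        org=np.array([0,p[3],-8+p[4]])-0
        P=A.apply(np.array([[-50,y+53.5,0],[140,y+53.5,0]]))+org
        return proj(c,P)
    def dist(p,y,pts):
        a,b=edge(p,y);d=(b-a)/np.linalg.norm(b-a);v=pts-a;return v[:,0]*d[1]-v[:,1]*d[0]
    def res(p):
        return np.r_[dist(p,57.5,Ls),dist(p,-57.5,Rs),p[4]*.1]
    s=least_squares(res,np.zeros(5),loss="soft_l1",f_scale=.5)
    J=s.jac;cov=np.linalg.inv(J.T@J)*.25
    print(tag,"deg",np.degrees(s.x[:3]),s.x[3:],"rms",np.sqrt(np.mean(res(s.x)**2)),"sd",np.degrees(np.sqrt(np.diag(cov))[:3]),"res0 L",dist(np.zeros(5),57.5,Ls)[::8],"R",dist(np.zeros(5),-57.5,Rs)[::8])
```

```text
13 deg [ 0.335 -1.202  0.078] [-0.658 -0.   ] rms 0.4194539820656915 sd [2.718 0.245 0.124] res0 L [-1.336 -1.798  0.683  0.221] R [0.861 1.429 0.997 1.566]
12 deg [-0.138 -0.476 -0.365] [0.191 0.   ] rms 0.690942082373063 sd [2.694 0.294 0.145] res0 L [ 0.012 -0.44  -1.873  0.617] R [2.269 0.862 0.454 0.047]
11 deg [ 0.021 -0.653 -0.289] [0.686 0.   ] rms 0.28413515606641726 sd [2.7   0.231 0.121] res0 L [-2.558 -1.969 -1.381 -1.772] R [ 0.031 -0.308 -0.647 -0.986]
```

```bash
python3 -m pendant '{"dp":[[0.004,0,0],[0.009,0,0],[0.013,0,0],[0.0145,0,0],[0.0145,0,0],[0.0145,0,0],[0.0145,0,0],[0.0145,0,0]],"rotation":[[0,0,0],[0,0,0],[0,0,0],[0,0,0],[0,0,0],[0,0,0],[0,0,0],[0,0,0]]}'
python3 -m pendant '{"dp":[[0,0,0],[0,0,0],[0,0,0],[0,0,0]],"rotation":[[0,0,0],[0,0,0],[0,0,0],[0,0,0]]}'
python3 - <<'E'
from h import *
np.set_printoptions(suppress=True,precision=3)
s=snap("side","14");t=snap("top","14");o=s["obs"];p=nominal(o)
lab=x6(p,[[70,0,12.]])[0];print("label in scanner from glass",R.from_euler("z",-1.02).apply(lab-[736.6,269.2,139]),o["tcp_rot"],abs(o["dq"]).max())
b=blobnear(s,proj(s,x6([580,-99,5,0,0,-.064],[[0,0,40]]))[0]);print("stack side bbox",b.min(0),b.max(0),"exp",proj(s,x6([580,-98.7,0,0,0,-.064],BOX-[0,0,7])).min(0),proj(s,x6([580,-98.7,0,0,0,-.064],BOX-[0,0,7])).max(0))
L3=BOX.copy();L3[4:,2]=69
print("stack top-view fit (z fixed by prior none)",hullfit([t],[580,-99,0,-.064],L3),green(t).mean(0))
E
```

```text
time: 27.82
tool_pos: [676.7, 69.1, 182.7]
tcp_rot: [3.14, 0.0, 1.024]
contact_force: [-0.1, -0.0, -1.7]
grip_width: 7.5
finger_force: 30.0
time: 28.32
tool_pos: [676.7, 69.2, 182.7]
tcp_rot: [3.14, 0.0, 1.024]
contact_force: [0.6, 0.4, -0.7]
grip_width: 7.4
finger_force: 30.0
label in scanner from glass [-75.176   0.302  27.672] [3.14  0.    1.024] 0.002061824860778995
stack side bbox [216 204] [290 251] exp [215.071 201.164] [289.661 251.628]
stack top-view fit (z fixed by prior none) (array([ 582.843, -101.595,  -48.927,   -0.092]), np.float64(0.6402969543416436)) [284.737 184.655]
```

```bash
python3 -c "
from plant import workorder
print(workorder.close_job())"
```

```text
the job is handed in; nothing more can be done
None
```

I handed the job in at about 28 s: the three lower trays lie home against both fences, and the top tray is peeled off and held still with its label about 80 mm from the scanner glass, level to within about 1° along its length and to roughly 1° by eye across it.

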